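# Pin the shaker platform and hold its recessed zero button with a pen

## Robot

A 6-joint arm with a two-finger parallel gripper is mounted at the origin on a cart in front of the work surface, level with it; the furniture and walls round the work are solid. World frame = base frame: x ahead of the robot, y to its left, z up, the work surface at z = 0. Lengths are in mm, angles in rad, forces in N, time in s.
With the tool pointing down it reaches from about 350 to 975 mm from the base axis. Payload 17.4 kg.
Tool frame: the origin (TCP) lies where the fingers leave the gripper's body, on its centre line; the fingertips stand 73 mm ahead of it and the grasp point (between the pads) lies 54 mm ahead of it; z points along the fingers, x is the direction in which the jaws open and shut, and the axes are right-handed (so a half turn about z gives the same grasp; the last joint's range is limited). The gripper opens to 85 mm and grips with 20 to 120 N. Pads are 22 mm wide; open, the fingers measure 114 mm over their backs; the gripper's body (76 mm by 85 mm) begins 54 mm behind the grasp point. The pads swing forward as they close: fully open they stand 13 mm farther back than shut.
Start: joints at [1.247, 0.116, 1.442, -0, 1.584, -0.038], TCP at [190.308, 647.624, 303.903] pointing down, gripper open.
Joint ranges: [-2.83, 2.83], [-0.83, 2.19], [0.07, 2.5], [-1.14, 4.28], [0.01, 3], [-2.97, 2.97]. Speed limits (rad/s): [1.89, 1.89, 2.22, 3.14, 3.14, 3.14].

## Interface

Orientations are given as a unit quaternion [w, x, y, z].
In Python, from rig import env gives the robot as it stands. The module is installed in compiled form; this text tells all that it offers.
- The arm moves only by the tool apply_moves, never from a script. Its argument "deltas" is a list of rows, each a list of 7 numbers: the shift along the world's x, y, z in mm, then the turn, a rotation vector about the world's x, y, z in rad, then the finger opening in mm, from 0 to 85.4. A call has 1 to 12 rows; each row shifts and turns the commanded pose from where the row before left it; what a row does not reach is not made up. A row lasts 1/10 s, in which the tool goes at most 50 mm and 8.59 degrees, less where a joint would pass 70% of its speed; a pose out of reach is approached as far as the arm can. A call is refused whole if a number of a shift passes 50 or a number of a turn 0.15, either way. A call with a gripper value outside its range is refused whole. The fingers move at their own pace and stop on an object; "force" is the grip in N (left out, the last holds). Time passes only in rows, so rows that do not move let the fingers close. It gives the time, the measured TCP pose, the force and the opening at its end, in the units of the state.
- env.observe(): the state, without advancing time (a new reading comes with each control period).
- env.snapshot(name): name is "scene" or "side" or "wrist"; returns the picture (384x512x3 uint8, red, green, blue); there is no depth.
- env.calibration(name): a dict with "mtx" (3x3 intrinsics, pixels), "extrinsics" (4x4, takes a point from camera to world coordinates). Camera axes: x right, y down, z forward; pixel columns grow to the right and rows downward; lengths in mm; the calibration is good to about 2 mm. A picture is of the moment at which its call begins: read the wrist's pose just before it. calibration takes no time and is no camera call; for the wrist camera it gives the pose at the moment of the call.
- env.sign_off(): hands the job in, once; it reports no verdict.
The state is a dict: "time_s": time; "joints": joint angles; "dq": joint speeds; "joint_efforts": joint torques, N m; "tool_pos": TCP position; "ee_rot": TCP orientation; "contact_force": force on the tool from outside, world axes, zero at the start; "ft_torque": the same for the moment, N m; "opening": finger opening in mm.
Only numpy, scipy, OpenCV 4.12 (cv2) and the standard library are available. Lean on these libraries where they do the work, as an engineer would, in place of code of your own. Each camera call takes 0.05 s, during which the arm holds its last target. There are 200 camera calls.

## Task

The shaker is to be zeroed with its platform locked: first take the lock pin from the stand, push it down through the platform's ear into the hole in the deck below until its thicker grip sits on the ear, and let go of it. Then take the pen from the stand, reach its point down through the round opening in the deck and push the recessed button fully down; the program finishes while still holding the pen with the button held fully down. Do not press the button before the pin is in, and leave the brown bottle, the small beaker and the timer where they are.

Things in the scene. Friction and masses are not known exactly. Their poses are not given: they have to be found in the camera images.
- shaker: white bench shaker, 200 x 190 mm, fixed. Origin: centre of its underside on the worktop; x points to its rear, y to its left, z up. Its front part (80 mm deep, at x = -102 to -22 mm) is a flat deck 60 mm high with two vertical holes, 92 mm apart: the button opening on the right and the lock hole on the left. Behind the deck lies the aluminium platform with a black mat (top at 73 mm, a 10 mm ledge along its rear edge up to 81 mm)
- lock_hole (a point): centre of the upper mouth of the lock hole, 71 mm above the worktop, at the top face of the steel ear (36 mm wide, 8 mm thick) that the platform reaches out over the deck; z up. The 13 mm hole runs straight down through the ear (8 mm), a 3 mm gap, and 46 mm into the deck. The platform sits on soft springy mounts and gives up to 4 mm to left or right (1.5 N per mm)
- button_mouth (a point): centre of the upper rim of the round button opening in the deck, 62 mm above the worktop: a steel ring of 27 mm outer diameter, 2 mm high, round a straight vertical hole of 16 mm. z up. The top of the button (14 mm diameter) lies 24 mm below this point when not pressed
- zero_button (a joint): recessed spring button at the bottom of the button opening: 0 = up, 0.005 (m) = fully down, 5 mm lower; needs about 2 N to start and 5 N at full travel, springs back when released
- stand: grey block 50 x 125 x 66 mm (x, y, z), fixed; origin at the centre of its underside, y along its length. Two vertical holes 60 mm deep: at y = -37 mm (11.5 mm wide) stands the lock pin, at y = +37 mm (10.5 mm wide) stands the pen; both lift straight out
- pin_grip (a point): point on the axis of the lock pin, 66 mm above its foot: near the middle of the grip. The pin is steel, about 60 g, standing upright: a shank of 10 mm diameter and 40 mm length with a tapered foot (the lowest 4 mm narrow to 6 mm), and above it a round grip of 18 mm diameter and 45 mm length, to be grasped here, 26 mm above its shoulder. z up along the pin. In the stand its shoulder rests on the stand's top
- pin_foot (a point): centre of the lock pin's foot, its lowest point; z up along the pin. With the pin fully home it lies 40 mm below lock_hole and the top of the pin stands 116 mm above the worktop
- lock_pin: the lock pin itself; origin at the centre of its foot, z up along the pin, 85 mm tall
- pen_mid (a point): middle of the pen's length, on its axis. The pen is a blue ball pen 140 mm long and 9 mm thick, about 15 g, standing upright in the stand with its writing point down; its own y axis runs along the pen towards the point (down). The point end tapers over the last 15 mm. It may lean up to 0.03 rad in its hole. Its upper 80 mm stand out above the stand: grasp there, up to 60 mm above this middle
- pen_point (a point): writing point of the pen, its lowest point, 70 mm from pen_mid
- stylus_pen: the pen itself; origin half-way along it, on its surface, 4 mm from the axis; y along the pen towards the point
- amber_mid (a point): middle of a brown bottle with white cap, 52 mm diameter, 105 mm tall, half-way up; to be left alone
- beaker_mid (a point): middle of a small beaker, 66 x 70 mm wide, 85 mm tall, half-way up; to be left alone
- timer_mid (a point): middle of a square lab timer, 62 x 62 x 21 mm; to be left alone
Mind the look-alikes: they are no part of the job. Leave any orange or white look-alike of the stylus_pen alone.

How it is judged:
By the outcome, as a careful person would: the job done as asked, in the order asked, and still so for the second after the job is handed in, while the arm keeps its last pose, push and grip.
It also fails if it takes over 48 s, if anything falls off the work surface, if the arm or the gripper's body presses on something with over 40 N, if the wrist force passes 120 N, or if a joint passes its speed limit or range.

## Working session

There is one attempt and no reset: what is moved stays moved. The work goes in short steps, Python scripts to look and compute and a tool call to move; the robot and the scene stay as the last step left them, time stands still between calls to the robot, and variables do not carry over. Pictures are saved under pics/ and viewed, about 8 in all and at most 12, crops included, and the job is handed in when it is done.

Besides the shell and the picture viewer there is one more tool, called after ">>>" as name([rows], argument=value, ...), one row to a line, values as JSON. apply_moves: Moves the arm, as the interface text tells. Its arguments: {"type":"object","properties":{"deltas":{"type":"array"},"force":{"type":"number"}},"required":["deltas"]}

```bash
mkdir -p pics; cat > h.py <<'E'
import numpy as np, cv2
from rig import env
def snap(cam,name):
    c=env.calibration(cam); im=np.asarray(env.snapshot(cam))
    cv2.imwrite(f'pics/{name}.png',im[:,:,::-1]); np.savez(f'pics/{name}.npz',im=im,K=c['mtx'],E=c['extrinsics']); return im,c
def load(name):
    d=np.load(f'pics/{name}.npz'); return d['im'],d['K'],d['E']
def ray(K,E,u,v):
    d=E[:3,:3]@np.linalg.inv(K)@np.array([u,v,1.]); return E[:3,3],d/np.linalg.norm(d)
def onplane(K,E,u,v,z):
    o,d=ray(K,E,u,v); return o+d*(z-o[2])/d[2]
def proj(K,E,p):
    q=np.linalg.inv(E)@np.append(p,1.); q=K@q[:3]; return q[:2]/q[2]
def tri(*rs):
    A=sum(np.eye(3)-np.outer(d,d) for o,d in rs); b=sum((np.eye(3)-np.outer(d,d))@o for o,d in rs); return np.linalg.solve(A,b)
E
python3 - <<'E'
from h import *
np.set_printoptions(precision=3,suppress=True)
a=[snap(c,c+'0') for c in('scene','side','wrist')]
for im,c in a: print(c['mtx'].tolist(),'\n',np.array(c['extrinsics']))
print(env.observe())
cv2.imwrite('pics/m.png',cv2.resize(np.vstack([np.hstack([a[0][0],a[1][0]])])[:,:,::-1],(800,300)))
E
```

```text
[[475.4637516743759, 0.0, 251.52868138529496], [0.0, 475.4637516743759, 187.297460178964], [0.0, 0.0, 1.0]] 
 [[   0.656   -0.445    0.61  -116.349]
 [  -0.755   -0.402    0.519 -359.645]
 [   0.014   -0.801   -0.599  723.939]
 [   0.       0.       0.       1.   ]]
[[403.55846945134687, 0.0, 254.39077994724343], [0.0, 403.55846945134687, 193.72414023320897], [0.0, 0.0, 1.0]] 
 [[  -0.988   -0.048    0.15   392.652]
 [  -0.156    0.408   -0.899 1042.96 ]
 [  -0.018   -0.912   -0.41   475.658]
 [   0.       0.       0.       1.   ]]
[[302.5298323470882, 0.0, 258.82997363259176], [0.0, 302.5298323470882, 189.38059582485474], [0.0, 0.0, 1.0]] 
 [[  0.281   0.91    0.303 112.801]
 [  0.96   -0.266  -0.091 672.436]
 [ -0.002   0.317  -0.949 372.765]
 [  0.      0.      0.      1.   ]]
{'time_s': 0.15, 'joints': array([ 1.247,  0.116,  1.442, -0.   ,  1.584, -0.038]), 'dq': array([ 0.003, -0.003, -0.002,  0.   ,  0.002, -0.001]), 'joint_efforts': array([  0.001, -73.251, -63.284,  -0.   ,   0.005,   0.   ]), 'tool_pos': array([190.308, 647.551, 303.331]), 'ee_rot': array([ 0.   ,  0.801,  0.599, -0.   ]), 'contact_force': array([-0.616, -0.261, -0.223]), 'ft_torque': array([-0.06 , -0.025,  0.061]), 'opening': 85.18483192724503}
```

View pics/scene0.png

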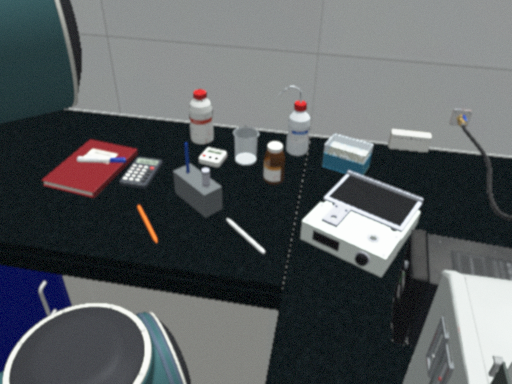

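View pics/side0.png

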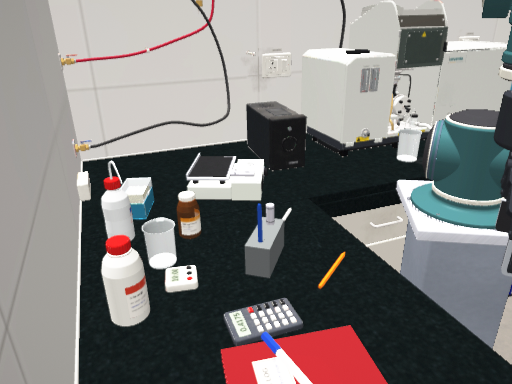

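Scene: the blue pen stands upright in the stand at (187,158) with the pin at (206,177). Look-alikes are the orange pen (147,223), the white pen (245,235) and a blue/white marker on the red book (100,157). Only the upright blue one matches the description. The shaker is at (362,225), with its ear at about (335,216) and its ring at about (374,238). Next I'll enlarge these to confirm.

```bash
python3 - <<'E'
from h import *
a,_,_=load('scene0'); b,_,_=load('side0')
def up(im,x,y,w,h,s): return cv2.resize(im[y:y+h,x:x+w],(w*s,h*s),interpolation=cv2.INTER_CUBIC)
t=np.hstack([up(a,300,170,125,100,4), up(a,168,140,75,100,4)])
t2=np.hstack([up(b,180,145,100,50,5), up(b,235,190,75,50,4).repeat(1,0) if 0 else cv2.resize(b[190:280,235:310],(300,250))])
cv2.imwrite('pics/crop1.png',np.vstack([t[:, :800],t2])[:, :, ::-1][:600]); print(t.shape,t2.shape)
E
```

```text
(400, 800, 3) (250, 800, 3)
```

View pics/crop1.png

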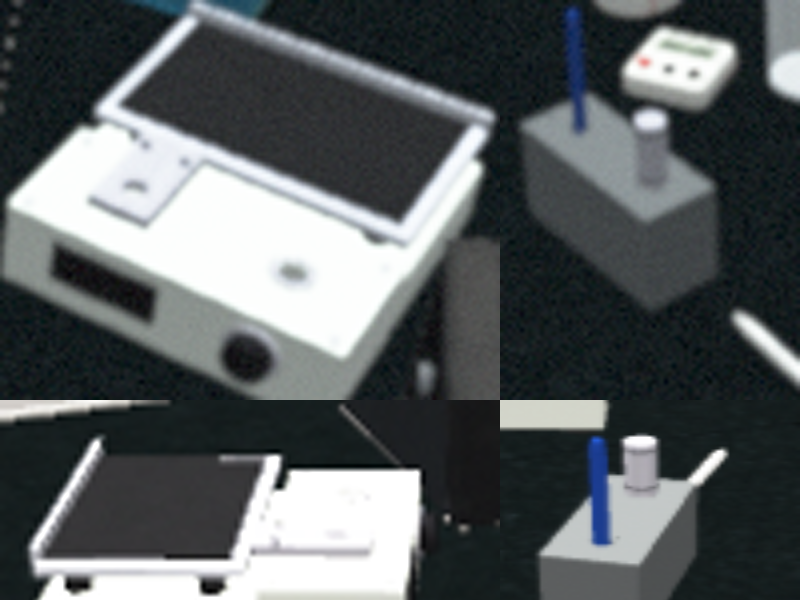

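The crop confirms the upright blue pen and the steel-grey pin in the stand, plus the ear hole at scene (334,216.5) and the button ring at (373,238). Now I'll work out positions.

```bash
python3 - <<'E'
from h import *
np.set_printoptions(precision=1,suppress=True)
_,K,E=load('scene0'); _,K2,E2=load('side0')
P=lambda u,v,z:onplane(K,E,u,v,z)
print('ear',P(333.75,216.5,71),'btn',P(373,237.8,62))
print('deckFL',P(302,220.8,60),'FR',P(386.2,259.5,60))
print('stand',[P(*q,66) for q in((204.25,195),(222,185.75),(173.5,171.25),(191,163))])
print('pin top',P(205.5,170.5,111),tri(ray(K,E,205.5,170.5),ray(K2,E2,270,205.5)))
print('pen top',P(186.25,142,146),tri(ray(K,E,186.25,142),ray(K2,E2,259.5,204.4)))
print('pen bot',P(187.75,172.5,66),tri(ray(K,E,187.75,172.5),ray(K2,E2,260.5,241.4)))
print('beaker',P(245,160,0),'bottle',P(273,178,0), 'timer',P(212,158,20))
E
```

```text
ear [587.6   8.3  71. ] btn [594.2 -83.8  62. ]
deckFL [541.9  57.3  60. ] FR [ 558.5 -133.3   60. ]
stand [array([460.2, 270.6,  66. ]), array([512.3, 265.2,  66. ]), array([476.3, 392.4,  66. ]), array([529. , 387.3,  66. ])]
pin top [486. 290. 111.] [486.5 291.9 108.6]
pen top [503.  368.4 146. ] [498.2 365.7 146.9]
pen bot [495.7 363.2  66. ] [496.1 364.7  64.3]
beaker [703.5 363.3   0. ] bottle [689.1 252.6   0. ] timer [628.5 415.5  20. ]
```

Both views agree: ear to button comes out at 92.3 mm, against 92 nominal. I'll move above the pin and turn the jaws close to world y.

>>> apply_moves([
  [30,-36,0,0,0,0.1,60],
  [30,-36,0,0,0,0.1,60],
  [30,-36,0,0,0,0,60],
  [30,-36,0,0,0,0,60],
  [30,-36,0,0,0,0,60],
  [30,-36,0,0,0,0,60],
  [30,-36,-10,0,0,0,60],
  [30,-36,-10,0,0,0,60],
  [30,-36,-10,0,0,0,60],
  [26,-32,-14,0,0,0,60],
  [0,0,0,0,0,0,60],
  [0,0,0,0,0,0,60],
])

```text
time_s: 1.35
tool_pos: [486.6, 291.0, 259.5]
ee_rot: [-0.0, 0.737, 0.675, -0.0]
contact_force: [-1.8, -0.5, -0.3]
opening: 60.2
```

```bash
python3 - <<'E'
from h import *
np.set_printoptions(precision=3,suppress=True)
o=env.observe(); print(o['time_s'],o['tool_pos'],o['ee_rot'],o['contact_force'],o['opening'])
im,c=snap('wrist','w1')
E=np.array(c['extrinsics']);K=c['mtx']
print(E)
for n,p in dict(pintop=(486,291,111),pen=(500,366,146),penb=(496,364,66),ear=(587.6,8.3,71)).items(): print(n,proj(K,E,p))
cv2.imwrite('pics/w1b.png',cv2.resize(im,(800,600),interpolation=cv2.INTER_CUBIC)[:,:,::-1])
E
```

```text
1.35 [486.585 290.966 259.49 ] [-0.     0.737  0.675 -0.   ] [-1.753 -0.51  -0.258] 60.24957359143298
[[  0.087   0.945   0.314 406.156]
 [  0.996  -0.082  -0.028 299.986]
 [ -0.001   0.316  -0.949 329.067]
 [  0.      0.      0.      1.   ]]
pintop [256.457 198.988]
pen [370.138 227.69 ]
penb [337.528 185.682]
ear [ -9.002 300.595]
```

View pics/w1b.png

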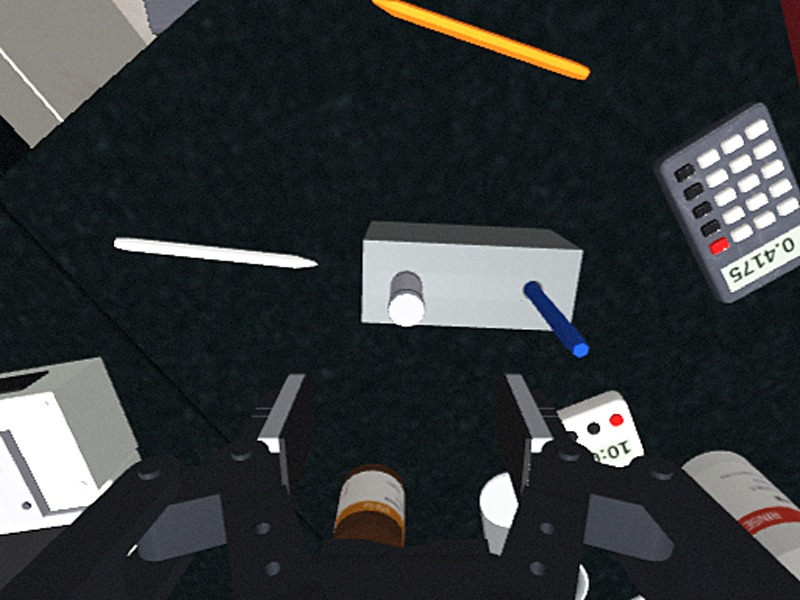

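The wrist view shows the pin top at (260.5,196.5), the pen top at (371,223) and the pen base at (341,186), with white and orange look-alike pens lying loose. The predicted pixels fit within a few px, so I'll refine.

```bash
python3 - <<'E'
from h import *
np.set_printoptions(precision=1,suppress=True)
im,K,E=load('w1')
hsv=cv2.cvtColor(im,cv2.COLOR_RGB2HSV)
m=((im.min(2)>225)).astype(np.uint8); n,l,s,c=cv2.connectedComponentsWithStats(m)
for i in range(1,n):
    if abs(c[i][0]-260)<12 and abs(c[i][1]-197)<12: print('pin top',c[i],s[i],onplane(K,E,*c[i],111))
mb=((hsv[...,0]>105)&(hsv[...,0]<130)&(hsv[...,1]>150)).astype(np.uint8)
ys,xs=np.nonzero(mb); k=(abs(xs-355)<30)&(abs(ys-205)<30); xs,ys=xs[k],ys[k]
print(len(xs),xs.min(),xs.max(),ys.min(),ys.max())
t=ys>=ys.max()-8; print('top',onplane(K,E,371.5,223.5,146),'bot',onplane(K,E,341,185.5,66))
# stand top corners, from view px/1.5625
for q in((362,240),(581,250),(577,330),(362,322)): print(onplane(K,E,q[0]/1.5625,q[1]/1.5625,66))
E
```

```text
pin top [259.7 198.3] [249 188  22  21 361] [485.6 293.5 111. ]
639 329 377 180 232
top [497.  366.8 146. ] bot [496.1 367.2  66. ]
[458.1 271.2  66. ]
[474.6 394.5  66. ]
[523.8 393.6  66. ]
[507.5 265.5  66. ]
```

>>> apply_moves([
  [0,2,-30,0,0,0,60],
  [0,0,-40,0,0,0,60],
  [0,0,-30,0,0,0,60],
  [0,0,-13.5,0,0,0,60],
  [0,0,0,0,0,0,60],
  [0,0,0,0,0,0,10],
  [0,0,0,0,0,0,10],
  [0,0,0,0,0,0,10],
  [0,0,0,0,0,0,10],
  [0,0,0,0,0,0,10],
], force=40)

```text
time_s: 2.4
tool_pos: [486.8, 293.3, 148.0]
ee_rot: [0.001, 0.737, 0.676, 0.0]
contact_force: [-2.2, -6.0, 8.3]
opening: 16.7
```

>>> apply_moves([
  [0,0,10,0,0,0,10],
  [0,0,30,0,0,0,10],
  [0,0,40,0,0,0,10],
  [0,0,10,0,0,0,10],
  [0,0,0,0,0,0,10],
], force=60)

```text
time_s: 2.9
tool_pos: [486.8, 294.0, 239.2]
ee_rot: [0.0, 0.737, 0.676, 0.002]
contact_force: [0.6, 0.9, -1.0]
opening: 16.4
```

>>> apply_moves([
  [7,-20,0,0,0,0,10],
  [14,-40,0,0,0,0,10],
  [14,-40,0,0,0,0,10],
  [14,-40,0,0,0,0,10],
  [14,-40,0,0,0,0,10],
  [14,-40,0,0,0,0,10],
  [14,-40,0,0,0,0,10],
  [7,-20,0,0,0,0,10],
  [2,-4,0,0,0,0,10],
  [0,0,0,0,0,0,10],
  [0,0,0,0,0,0,10],
])

```text
time_s: 4.0
tool_pos: [586.0, 10.5, 235.8]
ee_rot: [-0.0, 0.737, 0.676, -0.0]
contact_force: [-0.5, 0.3, -0.7]
opening: 16.7
```

```bash
python3 - <<'E'
from h import *
np.set_printoptions(precision=3,suppress=True)
o=env.observe(); print(o['time_s'],o['tool_pos'],o['ee_rot'],o['contact_force'],o['opening'])
im,c=snap('wrist','w2'); snap('scene','s2'); snap('side','d2')
E=np.array(c['extrinsics']);K=c['mtx']
t=o['tool_pos']
print('foot',proj(K,E,t-[0,0,122]),'ear',proj(K,E,(587.6,8.3,71)),'btn',proj(K,E,(594.2,-83.8,62)))
u=lambda a,x,y,w,h,W,H: cv2.resize(a[y:y+h,x:x+w],(W,H),interpolation=cv2.INTER_CUBIC)
cv2.imwrite('pics/w2b.png',np.hstack([u(im,160,130,200,200,500,500),np.vstack([u(load('s2')[0],300,140,90,75*1,300,250),u(load('d2')[0],190,120,90,75,300,250)])])[:,:,::-1])
E
```

```text
4.0 [585.973  10.468 235.789] [-0.     0.737  0.676 -0.   ] [-0.475  0.256 -0.745] 16.698042857238427
foot [256.096 213.142] ear [254.102 194.847] btn [148.862 207.033]
```

View pics/w2b.png

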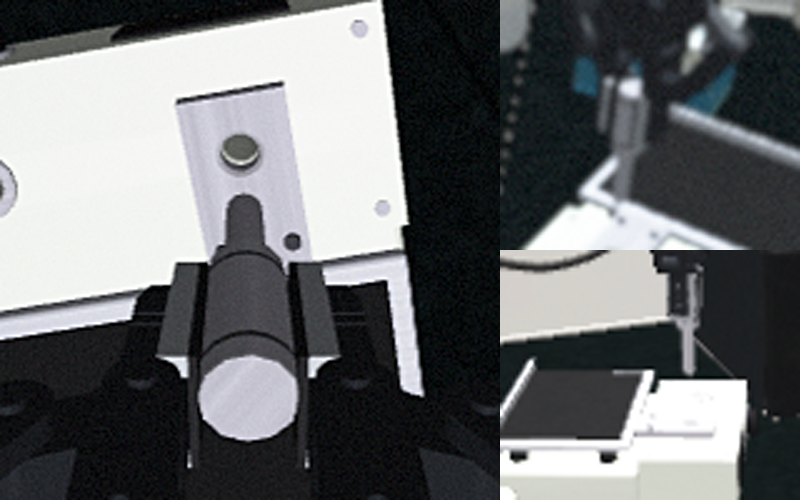

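Pin is upright in the grip. The ear hole is at wrist px (256,190), the foot's near edge at (257.6,208) and the pin top at (259,289). Compute the offset.

```bash
python3 - <<'E'
from h import *
np.set_printoptions(precision=1,suppress=True)
im,K,E=load('w2')
cx,cy=256,190
g=im[cy-9:cy+10,cx-12:cx+13].min(2); 
m=(im.min(2)<150).astype(np.uint8); n,l,s,c=cv2.connectedComponentsWithStats(m)
for i in range(1,n):
    if np.hypot(*(c[i]-[256,190]))<8: print('hole',c[i],s[i],onplane(K,E,*c[i],71))
print(onplane(K,E,256,190.2,71))
for f in (112,114,116): print('foot ctr',onplane(K,E,257.6,208.3,f)+[3,0,0],'top ctr',onplane(K,E,259.2,289.2,f+85))
# platform ear edges at z=71 : left-front and right-front corners
for q in((177,101),(285,84),(297,210),(207,240)): print(onplane(K,E,q[0]/2.5+160,q[1]/2.5+130,71))
# ring
r=im[190:225,130:180]; print(onplane(K,E,159.5,206,62))
E
```

```text
hole [259.9 191.3] [     0      0    512    384 171783] [584.9  13.3  71. ]
hole [255.8 190.8] [248 184  17  16 182] [584.2  10.   71. ]
[583.7  10.2  71. ]
foot ctr [586.2  11.7 112. ] top ctr [585.9  12.5 197. ]
foot ctr [585.4  11.8 114. ] top ctr [584.4  12.7 199. ]
foot ctr [584.6  11.9 116. ] top ctr [583.   12.8 201. ]
[565.4  -8.4  71. ]
[562.7  26.4  71. ]
[606.3  27.4  71. ]
[614.8  -3.8  71. ]
[594.  -74.5  62. ]
```

>>> apply_moves([
  [-0.5,-1.7,-10,0,0,0,10],
  [0,0,-15,0,0,0,10],
  [0,0,-9,0,0,0,10],
  [0,0,0,0,0,0,10],
  [0,0,0,0,0,0,10],
])

```text
time_s: 4.65
tool_pos: [585.7, 7.9, 202.1]
ee_rot: [-0.0, 0.737, 0.676, -0.0]
contact_force: [0.1, -0.1, -1.3]
opening: 16.7
```

```bash
python3 - <<'E'
from h import *
np.set_printoptions(precision=1,suppress=True)
o=env.observe(); print(o['time_s'],o['tool_pos'],o['contact_force'],o['opening'])
im,c=snap('wrist','w3'); snap('scene','s3'); snap('side','d3')
u=lambda a,x,y,w,h,W,H: cv2.resize(a[y:y+h,x:x+w],(W,H),interpolation=cv2.INTER_CUBIC)
cv2.imwrite('pics/w3b.png',np.hstack([u(im,216,170,80,80,480,480),np.vstack([u(load('s3')[0],310,190,40,30,320,240),u(load('d3')[0],220,135,40,30,320,240)])])[:,:,::-1])
E
```

```text
4.65 [585.7   7.9 202.1] [ 0.1 -0.1 -1.3] 16.652005534836334
```

View pics/w3b.png

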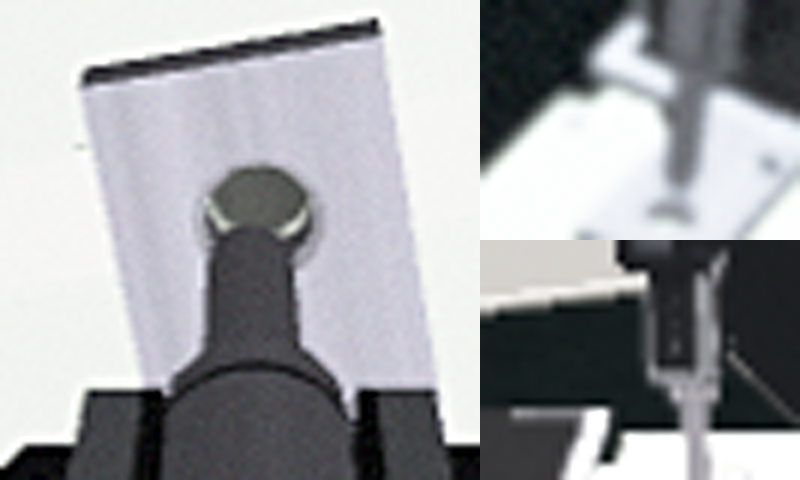

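Wrist view: hole centre is at px (259.2,206), with the foot's near edge at (258,208), slightly left of the hole. The foot hovers about 9 mm above.

```bash
python3 - <<'E'
from h import *
np.set_printoptions(precision=1,suppress=True)
im,K,E=load('w3')
print('hole',onplane(K,E,259.2,206,71))
for f in(79,80,81): print('foot',onplane(K,E,258,208,f)+[3,0,0])
_,K,E=load('s3'); 
# scene: foot lowest px crop(680,185), hole crop(672,211)
f=(310+200/8,190+185/8); h=(310+191/8,190+211/8)
print(f,h,'scene foot',onplane(K,E,*f,80),'hole',onplane(K,E,*h,71))
E
```

```text
hole [584.3  10.2  71. ]
foot [585.5   9.5  79. ]
foot [585.1   9.5  80. ]
foot [584.7   9.6  81. ]
(335.0, 213.125) (333.875, 216.375) scene foot [589.    7.3  80. ] hole [588.1   8.3  71. ]
```

Both cameras agree on a shift of about (-0.9, +0.8). I'll descend in stages.

>>> apply_moves([
  [-0.9,0.8,0,0,0,0,10],
  [0,0,-5,0,0,0,10],
  [0,0,-5,0,0,0,10],
  [0,0,-5,0,0,0,10],
  [0,0,-5,0,0,0,10],
  [0,0,0,0,0,0,10],
])

```text
time_s: 5.4
tool_pos: [584.6, 8.7, 181.3]
ee_rot: [-0.0, 0.737, 0.676, -0.0]
contact_force: [-0.5, 0.4, -0.7]
opening: 16.4
```

>>> apply_moves([
  [0,0,-4,0,0,0,10],
  [0,0,-5,0,0,0,10],
  [0,0,-5,0,0,0,10],
  [0,0,-5,0,0,0,10],
  [0,0,0,0,0,0,10],
])

```text
time_s: 5.9
tool_pos: [584.6, 8.7, 162.4]
ee_rot: [-0.0, 0.737, 0.676, -0.0]
contact_force: [-0.4, -0.1, -0.6]
opening: 16.8
```

>>> apply_moves([
  [0,0,-3,0,0,0,10],
  [0,0,-3,0,0,0,10],
  [0,0,-2,0,0,0,10],
  [0,0,-1,0,0,0,10],
  [0,0,0,0,0,0,10],
])

```text
time_s: 6.4
tool_pos: [584.9, 8.7, 154.3]
ee_rot: [-0.0, 0.737, 0.676, -0.0]
contact_force: [-0.2, 0.2, -1.3]
opening: 16.8
```

>>> apply_moves([
  [0,0,-1,0,0,0,10],
  [0,0,-1,0,0,0,10],
  [0,0,0,0,0,0,10],
])

```text
time_s: 6.7
tool_pos: [585.1, 8.7, 153.1]
ee_rot: [0.0, 0.737, 0.676, 0.0]
contact_force: [-2.2, 0.2, 4.5]
opening: 16.7
```

>>> apply_moves([
  [0,0,-1,0,0,0,10],
  [0,0,0,0,0,0,10],
])

```text
time_s: 6.9
tool_pos: [585.2, 8.7, 153.0]
ee_rot: [0.0, 0.737, 0.676, 0.0]
contact_force: [-6.0, -0.6, 14.3]
opening: 16.4
```

Seated: z is stopped at 153 with 14 N. I'll back off the push, release, and rise.

>>> apply_moves([
  [0,0,1.5,0,0,0,10],
  [0,0,0,0,0,0,30],
  [0,0,0,0,0,0,45],
  [0,0,0,0,0,0,45],
  [0,0,0,0,0,0,45],
  [0,0,20,0,0,0,45],
  [0,0,40,0,0,0,45],
  [0,0,40,0,0,0,45],
  [0,0,0,0,0,0,45],
  [0,0,0,0,0,0,45],
])

```text
time_s: 7.9
tool_pos: [585.1, 8.7, 253.7]
ee_rot: [0.001, 0.737, 0.676, 0.001]
contact_force: [-0.1, -0.9, -0.7]
opening: 45.1
```

```bash
python3 - <<'E'
from h import *
np.set_printoptions(precision=1,suppress=True)
o=env.observe(); print(o['time_s'],o['tool_pos'],o['contact_force'],o['opening'])
im,c=snap('wrist','w4'); snap('scene','s4'); snap('side','d4')
print('predicted top',proj(c['mtx'],np.array(c['extrinsics']),(584.3,10.1,116)))
u=lambda a,x,y,w,h,W,H: cv2.resize(a[y:y+h,x:x+w],(W,H),interpolation=cv2.INTER_CUBIC)
cv2.imwrite('pics/w4b.png',np.hstack([u(im,120,140,200,200,500,500),np.vstack([u(load('s4')[0],310,180,80,67,300,250),u(load('d4')[0],190,130,80,67,300,250)])])[:,:,::-1])
E
```

```text
7.9 [585.1   8.7 253.7] [-0.1 -0.9 -0.7] 45.119307552624335
predicted top [258.1 203.2]
```

View pics/w4b.png

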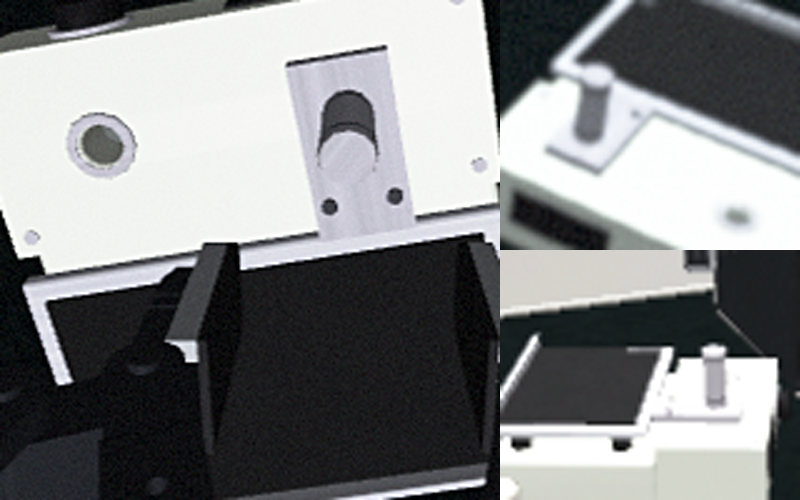

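The pin is home and released, with its shoulder on the ear. The button ring is at wrist px (160.4,198). I'll compute its centre while moving to the pen.

```bash
python3 - <<'E'
from h import *
np.set_printoptions(precision=1,suppress=True)
im,K,E=load('w4')
print('ring',onplane(K,E,160.4,198,62),'pin top',onplane(K,E,120+347/2.5,140+157/2.5,116))
E
```

```text
ring [592.4 -80.8  62. ] pin top [584.   10.7 116. ]
```

>>> apply_moves([
  [-5,20,0,0,0,0,45],
  [-11,44,0,0,0,0,45],
  [-11,44,0,0,0,0,45],
  [-11,44,0,0,0,0,45],
  [-11,44,0,0,0,0,45],
  [-11,44,0,0,0,0,45],
  [-11,44,0,0,0,0,45],
  [-11,44,0,0,0,0,45],
  [-6.4,29.8,0,0,0,0,45],
  [0,0,0,0,0,0,45],
  [0,0,0,0,0,0,45],
])

```text
time_s: 9.15
tool_pos: [496.1, 366.8, 251.6]
ee_rot: [-0.0, 0.736, 0.677, -0.001]
contact_force: [0.7, 0.4, -0.2]
opening: 45.3
```

```bash
python3 - <<'E'
from h import *
np.set_printoptions(precision=1,suppress=True)
o=env.observe(); print(o['time_s'],o['tool_pos'],o['contact_force'])
im,c=snap('wrist','w5'); K=c['mtx'];E=np.array(c['extrinsics'])
hsv=cv2.cvtColor(im,cv2.COLOR_RGB2HSV)
m=((hsv[...,0]>105)&(hsv[...,0]<130)&(hsv[...,1]>150)&(hsv[...,2]>50)).astype(np.uint8)
n,l,s,c2=cv2.connectedComponentsWithStats(m)
print('expect',proj(K,E,(496.5,367,146)),proj(K,E,(496.5,367,66)))
for i in range(1,n):
    if s[i][4]>60:
        ys,xs=np.nonzero(l==i); v=np.argsort(ys)
        print(s[i],'lo',xs[v[:15]].mean(),ys[v[:15]].mean(),'hi',xs[v[-15:]].mean(),ys[v[-15:]].mean())
        a=np.array([xs[v[-15:]].mean(),ys.max()-2.]);b=np.array([xs[v[:15]].mean(),ys.min()+1.5])
        print('top',onplane(K,E,*a,146),'base',onplane(K,E,*b,66))
E
```

```text
9.15 [496.1 366.8 251.6] [ 0.7  0.4 -0.2]
expect [256.5 223.9] [257.3 185.6]
[464  84  48  40 692] lo 502.46666666666664 85.46666666666667 hi 472.2 122.4
top [443.  494.4 146. ] base [429.3 568.8  66. ]
[252 180  13  51 490] lo 256.8666666666667 180.66666666666666 hi 257.6 228.66666666666666
top [499.4 367.5 146. ] base [492.7 366.9  66. ]
```

Pen is vertical at about (496.3,367). Descend and grasp.

>>> apply_moves([
  [0.3,0.2,-25,0,0,0,45],
  [0,0,-35,0,0,0,45],
  [0,0,-21.5,0,0,0,45],
  [0,0,0,0,0,0,45],
  [0,0,0,0,0,0,2],
  [0,0,0,0,0,0,2],
  [0,0,0,0,0,0,2],
  [0,0,0,0,0,0,2],
  [0,0,0,0,0,0,2],
  [0,0,0,0,0,0,2],
], force=60)

```text
time_s: 10.2
tool_pos: [497.1, 366.6, 172.4]
ee_rot: [0.0, 0.737, 0.676, 0.0]
contact_force: [-1.3, -5.4, 6.0]
opening: 6.1
```

>>> apply_moves([
  [0,0,10,0,0,0,2],
  [0,0,30,0,0,0,2],
  [0,0,40,0,0,0,2],
  [0,0,40,0,0,0,2],
  [0,0,12,0,0,0,2],
  [0,0,0,0,0,0,2],
])

```text
time_s: 10.8
tool_pos: [497.1, 367.1, 306.3]
ee_rot: [0.0, 0.737, 0.676, 0.002]
contact_force: [-0.2, -0.2, -0.2]
opening: 6.9
```

>>> apply_moves([
  [4,-20,0,0,0,0,2],
  [9,-42,0,0,0,0,2],
  [9,-42,0,0,0,0,2],
  [9,-42,0,0,0,0,2],
  [9,-42,0,0,0,0,2],
  [9,-42,0,0,0,0,2],
  [9,-42,0,0,0,0,2],
  [9,-42,0,0,0,0,2],
  [9,-42,0,0,0,0,2],
  [9,-42,0,0,0,0,2],
  [9,-42,0,0,0,0,2],
  [2,-8,0,0,0,0,2],
])

```text
time_s: 12.0
tool_pos: [592.9, -84.7, 301.2]
ee_rot: [-0.001, 0.738, 0.675, -0.001]
contact_force: [0.3, 1.9, -0.6]
opening: 6.8
```

>>> apply_moves([
  [0,0,-30,0,0,0,2],
  [0,0,-30,0,0,0,2],
  [0,0,0,0,0,0,2],
  [0,0,0,0,0,0,2],
])

```text
time_s: 12.4
tool_pos: [592.6, -80.8, 243.1]
ee_rot: [-0.001, 0.737, 0.676, -0.0]
contact_force: [-0.7, 0.5, 0.8]
opening: 6.4
```

```bash
python3 - <<'E'
from h import *
np.set_printoptions(precision=1,suppress=True)
o=env.observe(); t=o['tool_pos']; print(o['time_s'],t,o['contact_force'],o['opening'])
im,c=snap('wrist','w6'); snap('scene','s6'); snap('side','d6')
K=c['mtx'];E=np.array(c['extrinsics'])
print('ring',proj(K,E,(592.4,-80.8,62)),'point',proj(K,E,t-[0,0,166.4]))
u=lambda a,x,y,w,h,W,H: cv2.resize(a[y:y+h,x:x+w],(W,H),interpolation=cv2.INTER_CUBIC)
cv2.imwrite('pics/w6b.png',np.hstack([u(im,200,130,120,120,480,480),np.vstack([u(load('s6')[0],340,180,60,45,320,240),u(load('d6')[0],190,120,80,60,320,240)])])[:,:,::-1])
E
```

```text
12.4 [592.6 -80.8 243.1] [-0.7  0.5  0.8] 6.430640057173061
ring [256.6 186.5] point [256.5 192.2]
```

View pics/w6b.png

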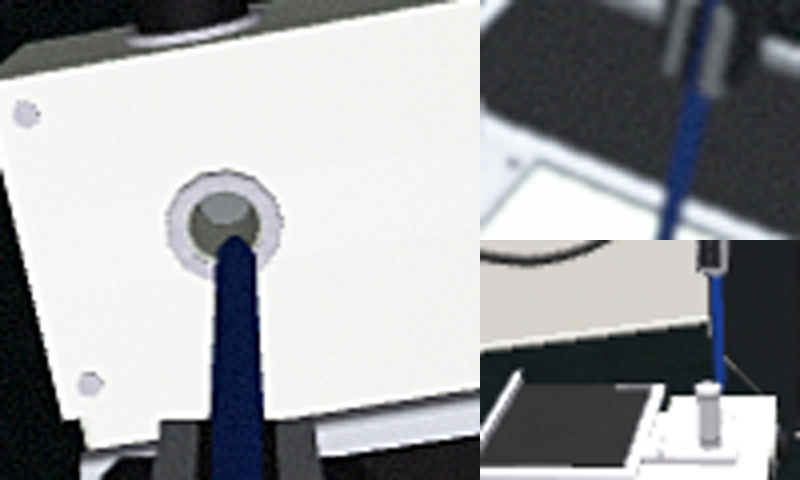

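The pen is over the ring: ring centre at wrist px (256,185.8), point at (258.8,189.3), with a slight lean.

```bash
python3 - <<'E'
from h import *
np.set_printoptions(precision=1,suppress=True)
im,K,E=load('w6')
print('ring',onplane(K,E,256,185.8,62))
print('point',onplane(K,E,258.8,189.6,76.7)+[.5,0,0])
# pen axis at crop y=420 (x 238): 
b=im.astype(int)
for v in (192,200,210,220,230):
    r=b[v,235:285]; k=np.nonzero((r[:,2]-r[:,0]>25)&(r.sum(1)<260))[0]; print(v,k.min()+235 if len(k) else None,k.max()+235 if len(k) else None)
E
```

```text
ring [591.7 -81.3  62. ]
point [591.  -78.7  76.7]
192 255 262
200 254 263
210 254 264
220 253 264
230 253 265
```

>>> apply_moves([
  [0.7,-2.6,0,0,0,0,2],
  [0,0,-5,0,0,0,2],
  [0,0,-8,0,0,0,2],
  [0,0,-8,0,0,0,2],
  [0,0,0,0,0,0,2],
])

```text
time_s: 13.05
tool_pos: [593.0, -83.8, 220.5]
ee_rot: [-0.001, 0.737, 0.676, -0.001]
contact_force: [0.1, -0.1, -0.7]
opening: 6.6
```

>>> apply_moves([
  [0,0,-5,0,0,0,2],
  [0,0,-5,0,0,0,2],
  [0,0,-3,0,0,0,2],
  [0,0,0,0,0,0,2],
], force=80)

```text
time_s: 13.45
tool_pos: [593.4, -83.8, 208.8]
ee_rot: [-0.0, 0.737, 0.676, -0.0]
contact_force: [0.6, -0.2, 0.0]
opening: 6.0
```

>>> apply_moves([
  [0,0,-2,0,0,0,2],
  [0,0,-2,0,0,0,2],
  [0,0,0,0,0,0,2],
])

```text
time_s: 13.75
tool_pos: [593.5, -83.9, 205.2]
ee_rot: [-0.0, 0.737, 0.676, -0.0]
contact_force: [-0.3, -1.2, 0.6]
opening: 6.3
```

>>> apply_moves([
  [0,0,-1,0,0,0,2],
  [0,0,-1,0,0,0,2],
  [0,0,0,0,0,0,2],
])

```text
time_s: 14.05
tool_pos: [593.6, -83.9, 203.5]
ee_rot: [0.0, 0.737, 0.676, 0.0]
contact_force: [-0.6, -0.1, 2.9]
opening: 6.2
```

>>> apply_moves([
  [0,0,-1,0,0,0,2],
  [0,0,-1,0,0,0,2],
  [0,0,0,0,0,0,2],
])

```text
time_s: 14.35
tool_pos: [593.5, -83.9, 201.4]
ee_rot: [0.0, 0.737, 0.676, 0.0]
contact_force: [-0.2, -1.1, 2.6]
opening: 6.3
```

>>> apply_moves([
  [0,0,-1,0,0,0,2],
  [0,0,-1,0,0,0,2],
  [0,0,0,0,0,0,2],
])

```text
time_s: 14.65
tool_pos: [593.5, -83.9, 199.4]
ee_rot: [0.0, 0.737, 0.676, 0.0]
contact_force: [0.1, -0.9, 4.2]
opening: 6.1
```

>>> apply_moves([
  [0,0,-1,0,0,0,2],
  [0,0,0,0,0,0,2],
])

```text
time_s: 14.85
tool_pos: [593.7, -83.9, 198.8]
ee_rot: [0.0, 0.737, 0.676, 0.0]
contact_force: [-0.9, -0.0, 6.9]
opening: 6.3
```

>>> apply_moves([
  [0,0,-1,0,0,0,2],
  [0,0,0,0,0,0,2],
  [0,0,0,0,0,0,2],
])

```text
time_s: 15.15
tool_pos: [593.8, -83.9, 198.3]
ee_rot: [0.001, 0.737, 0.676, 0.0]
contact_force: [-1.3, 0.4, 11.6]
opening: 6.3
```

>>> apply_moves([
  [0,0,-0.5,0,0,0,2],
  [0,0,0,0,0,0,2],
  [0,0,0,0,0,0,2],
  [0,0,0,0,0,0,2],
  [0,0,0,0,0,0,2],
  [0,0,0,0,0,0,2],
  [0,0,0,0,0,0,2],
  [0,0,0,0,0,0,2],
])

```text
time_s: 15.95
tool_pos: [593.9, -83.9, 198.1]
ee_rot: [0.001, 0.737, 0.676, 0.001]
contact_force: [-1.2, 0.8, 12.9]
opening: 6.4
```

```bash
python3 - <<'E'
from h import *
np.set_printoptions(precision=1,suppress=True)
im,c=snap('wrist','w7'); snap('scene','s7'); snap('side','d7')
o=env.observe(); print(o['time_s'],o['tool_pos'],o['contact_force'],o['opening'])
u=lambda a,x,y,w,h,W,H: cv2.resize(a[y:y+h,x:x+w],(W,H),interpolation=cv2.INTER_CUBIC)
cv2.imwrite('pics/w7b.png',np.hstack([u(im,210,130,160,160,480,480),np.vstack([u(load('s7')[0],300,160,100,75,320,240),u(load('d7')[0],190,120,80,60,320,240)])])[:,:,::-1])
E
```

```text
16.1 [593.9 -83.9 198.1] [-1.2 -0.2 12.2] 5.827359264578195
```

View pics/w7b.png

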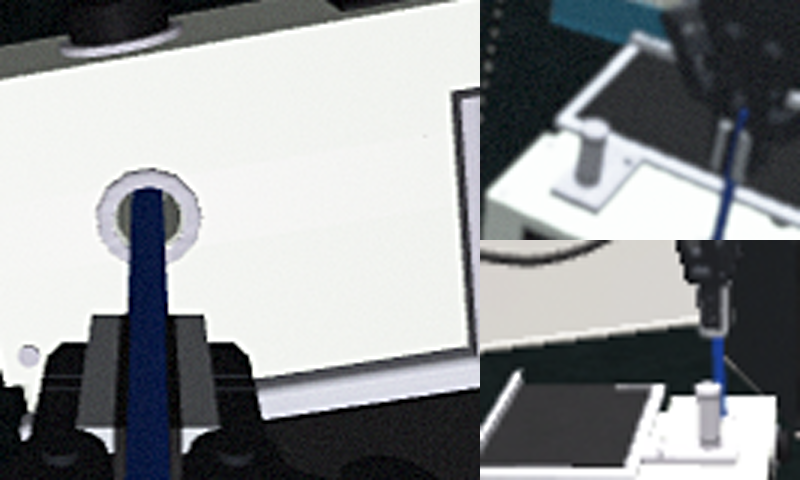

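The pen stands in the ring, the pin still sits on the ear, and about 12 N is held steadily against the button's end stop. Handing in.

```bash
python3 -c "
from rig import env
print(env.sign_off())"
```

```text
the job is handed in; nothing more can be done
None
```

I put the lock pin through the ear into the deck hole and let go of it. Then I took the blue pen from the stand and pushed the button down. I handed in at about 16 s with the pen still gripped and pressing; `sign_off` reports no verdict.

- **Pin:** it slid down with no side force. Its shoulder stopped on the ear at 14 N, at tool z 153.0 mm, where I expected 153. The pictures after release and at the end show it seated.
- **Button:** first contact was at about tool z 204 mm. The force rose from about 2.9 to 4.2 N over the spring travel. It then climbed steeply to a steady 12–13 N at z 198.1 mm, above the 5 N needed for full travel.
- **Where checks disagreed:**
  - The scene and wrist cameras differed by 2–4 mm on absolute positions, so I aligned both insertions on relative offsets in the wrist view.
  - The pen sits slightly off centre in the opening, towards the front rim, with no significant side force.
  - The finger opening read about 6 mm on the 9 mm pen and 16.7 mm on the 18 mm grip. Both stayed firmly held.
- **Other objects:** I steered clear of the bottle, beaker, timer and look-alike pens. I did not check their positions again at the end.

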